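# Draw the turner slantwise out of the hooded dock

### The arm

A 6-joint arm with a two-finger parallel gripper is mounted at the origin on a cart in front of the work surface, level with it; the furniture and walls round the work are solid. World frame = base frame: x ahead of the robot, y to its left, z up, the work surface at z = 0. Lengths are in mm, angles in rad, forces in N, time in s.
With the tool pointing down it reaches from about 275 to 750 mm from the base axis. Payload 10.2 kg.
Tool frame: the origin (TCP) lies between the finger pads; the fingertips stand 17 mm ahead of it and the grasp point (between the pads) lies 2 mm behind it (tips_ahead is the distance from the TCP to the fingertips, in mm); z points along the fingers, y is the line along which they close (so a half turn about z gives the same grasp; the last joint's range is limited). The gripper opens to 85 mm and grips with 20 to 120 N. Pads are 22 mm wide; open, the fingers measure 114 mm over their backs; the gripper's body (76 mm by 85 mm) begins 54 mm behind the grasp point. The pads swing forward as they close: fully open they stand 13 mm farther back than shut.
Start: joints at [-0.223, 0.313, 1.498, -0, 1.331, -0.223], TCP at [525.006, -0.014, 248.294] pointing down, gripper open.
Joint ranges: [-2.94, 2.94], [-0.97, 2.17], [0.19, 2.56], [-1.23, 4.37], [0.02, 3.11], [-2.88, 2.88]. Speed limits (rad/s): [2.39, 2.39, 3.01, 3.14, 3.14, 3.14].

### API

Orientations are given as a unit quaternion [w, x, y, z].
In Python, from rig import sense, capture, finish_job, boxes_of, tips_ahead gives the robot as it stands.
- The arm moves only by the tool drive_tool, never from a script. Its argument "commands" is text: rows parted by semicolons, each of 7 numbers parted by spaces: the shift along the world's x, y, z in units of 0.1 m (1.0 is 0.1 m), then the turn, a rotation vector about the world's x, y, z in units of pi/4 rad (1.0 is pi/4 rad), then the opening in per cent of the stroke, from 0 (shut) to 100 (fully open). A call has 1 to 20 rows; each row shifts and turns the commanded pose from where the row before left it; what a row does not reach is not made up. A row lasts 1/12 s, in which the tool goes at most 41.7 mm and 7.16 degrees, less where a joint would pass 70% of its speed; a pose out of reach is approached as far as the arm can. A call with a number of a shift or a turn outside -1 to 1 is refused whole. A call with a gripper value outside its range is refused whole. The fingers move at their own pace and stop on an object; "force" is the grip in N (left out, the last holds). Time passes only in rows, so rows that do not move let the fingers close. It gives the time, the measured TCP pose, the force, the opening and the grip force at its end, in the units of the state.
- sense(): the state, without advancing time (a new reading comes with each control period).
- capture(name): name is "scene" or "side" or "wrist"; returns a dict with "pixels" (420x560x3 uint8, blue, green, red), "fov_y" (degrees; the focal length in pixels is half the picture's height over the tangent of half this angle, whatever the lens; pixels are square), "cx", "cy" (the principal point, pixels), "position" and "attitude" of the camera in the world; the wrist camera has in their place "tool_from_camera" (4x4, takes a point from camera to tool coordinates, whose origin is the TCP and whose axes are the flange's). Camera axes: x right, y down, z forward; pixel columns grow to the right and rows downward; lengths in mm; the calibration is good to about 2 mm. The wrist camera is an equidistant fisheye: a pixel r from the principal point sees the ray r / f radians off the axis. A picture is of the moment at which its call begins: read the wrist's pose just before it. There is no depth.
- finish_job(): hands the job in; it is judged then, once.
Trained networks look in a picture, given as the dict that the camera call returned (one of the last four; its "shot" number tells which), for a name from the list of things; names that differ only in an ending like _2 or _b are one class to them, and where a whole thing is asked for, a point or a joint stands for the part that bears it (a point fixed in the world has none). Each returns a list of dicts, best first, with "confidence" (0 to 1); they miss things now and then, are a little off and sometimes report something else, mostly with a low value. They report only what shows in the picture. A call takes as long as a camera call.
- boxes_of(picture, name): "position" ([column, row] in pixels, amid what is visible of it).
The state is a dict: "time_s": time; "joints": joint angles; "dq": joint speeds; "tau": joint torques, N m; "eef_pos": TCP position; "ee_rot": TCP orientation; "force": force on the tool from outside, world axes, zero at the start; "wrist_torque": the same for the moment, N m; "grip_width": opening from 0.0 (shut) to 1.0 (fully open); "grip_force": force on a finger pad.
Only numpy, scipy, OpenCV 4.12 (cv2) and the standard library are available. Lean on these libraries where they do the work, as an engineer would, in place of code of your own. Each camera call takes 0.05 s, during which the arm holds its last target. There are 200 camera calls.

### The job

The wooden turner lies in the utensil dock with its blade deep under the hood and its handle shut in behind the high end stop: take it by the bare handle, raise the handle end so that the turner slants out of the hood's mouth over the end stop, and draw it out along that slant. Then hold it level with its blade over the middle of the round board, some 12 cm above the board, and finish there with the turner still in the gripper, held steady, nothing put down. Leave the board and everything else on the worktop where it stands.

Things in the scene. Friction and masses are not known exactly. Their poses are not given: they have to be found in the camera images.
- dock: Wooden utensil dock, fixed, 172 mm wide (its x), 362 mm long (its y), origin at the centre of its underside. Floor 6 mm thick. Its -y part is a hood, closed at the back and sides, 150 mm deep inside, dark roof (underside 71 mm up, top 77 mm). From y = -25 to +175 mm: open bay, 160 mm wide between rails 19 mm high. At +y a dark upright end stop over the full width.
- dock_mouth (a point): Centre of the hood's mouth, on the dock's y = -25 mm, 38.5 mm up; the mouth is 90 mm wide and 65 mm high (6 to 71 mm above the worktop). Axes as the dock's: +y points out of the hood to the end stop.
- dock_stop (a point): Middle of the end stop's upper edge, 89 mm above the worktop; the stop is 6 mm thick (y = 175 to 181 mm of the dock). Axes as the dock's.
- turner_grip (a point): Grip point on the bare handle (20 mm wide, 14 mm thick) of a straight, flat, pale wooden turner, 300 mm long, about 90 g; 7 mm above its underside. x points along it to the handle end (70 mm on), -x to the blade; centre of mass about 75 mm towards -x. It starts flat on the dock's floor, roughly along the dock's y, blade in the hood, handle in the bay.
- turner_blade (a point): Centre of the turner's slotted blade, 185 mm from the grip point towards -x, 4 mm lower in the turner's z; the blade is 95 mm long, 60 mm wide, 6 mm thick. Hidden in the hood at the start. Axes as the turner's.
- turner_tip (a point): The blade's far edge, 230 mm from the grip point towards -x, 4 mm lower in the turner's z. Axes as the turner's.
- turner_end (a point): The handle's round end, 70 mm from the grip point towards +x. Axes as the turner's.
- turner: The turner as a whole; origin 150 mm from either end, under the handle at its underside, 80 mm from the grip point towards -x. Axes as the turner's.
- board_top (a point): Centre of the upper face of the small footed round wooden board, 176 mm across, 42 mm high, which stands clear on the worktop.
- board: The same board; origin at the centre of its underside.
- pepper_mill: Bystander: the dark wooden pepper mill, 58 mm across, 160 mm high; origin at the centre of its underside.
- honey_jar: Bystander: the honey jar with a black lid, 65 mm across, 86 mm high; origin at the centre of its underside.
- amber_jar: Bystander: the amber glass jar with a black lid, 42 mm across, 72 mm high; origin at the centre of its underside.
- candle: Bystander: the cream candle, 72 mm across, 69 mm high; origin at the centre of its underside.
- salt_cellar: Bystander: the white salt cellar, 78x70x62 mm; origin at the centre of its underside.

How it is judged:
By the outcome, as a careful person would: the job done as asked, in the order asked, and still so for the second after the job is handed in, while the arm keeps its last pose, push and grip.
It also fails if it takes over 42 s, if anything falls off the work surface, if the arm or the gripper's body presses on something with over 40 N, if the wrist force passes 120 N, or if a joint passes its speed limit or range.

## Working session

There is one attempt and no reset: what is moved stays moved. The work goes in short steps, Python scripts to look and compute and a tool call to move; the robot and the scene stay as the last step left them, time stands still between calls to the robot, and variables do not carry over. Pictures are saved under pics/ and viewed, at most 10 in all, crops included, and the job is handed in when it is done.

Besides the shell and the picture viewer there is one more tool, called as name(argument=value, ...) on one line, values as JSON. drive_tool: Moves the arm, as the interface text tells. Shifts and turns lie within -1 to 1; 1 stands for 0.1 m of shift or pi/4 rad of turn. Its arguments: {"type":"object","properties":{"commands":{"type":"string"},"force":{"type":"number"}},"required":["commands"]}

```bash
mkdir -p pics; ls
cat > h.py <<'E'
import numpy as np,cv2
from scipy.spatial.transform import Rotation as R
from rig import *
def q2R(q): return R.from_quat([q[1],q[2],q[3],q[0]]).as_matrix()
def campose(p,s=None):
    if "tool_from_camera" in p:
        T=np.eye(4);T[:3,:3]=q2R(s["ee_rot"]);T[:3,3]=s["eef_pos"];T=T@np.array(p["tool_from_camera"]);return T[:3,3],T[:3,:3]
    a=np.array(p["attitude"]);Rm=a if a.shape==(3,3) else q2R(a)
    return np.array(p["position"]),Rm
def f_of(p): return 210/np.tan(np.radians(p["fov_y"])/2)
def ray(p,px,s=None):
    c,Rm=campose(p,s);f=f_of(p);u=np.array([px[0]-p["cx"],px[1]-p["cy"]])
    if "tool_from_camera" in p:
        r=np.hypot(*u);th=r/f;d=np.array([*(u/max(r,1e-9)*np.sin(th)),np.cos(th)])
    else: d=np.array([u[0]/f,u[1]/f,1.])
    return c,Rm@d
def onz(p,px,z,s=None):
    c,d=ray(p,px,s);return c+d*(z-c[2])/d[2]
def proj(p,X,s=None):
    c,Rm=campose(p,s);v=Rm.T@(np.array(X,float)-c);f=f_of(p)
    if "tool_from_camera" in p:
        r=np.hypot(v[0],v[1]);th=np.arctan2(r,v[2]);return np.array([p["cx"]+f*th*v[0]/r,p["cy"]+f*th*v[1]/r])
    return np.array([p["cx"]+f*v[0]/v[2],p["cy"]+f*v[1]/v[2]])
E
python3 - <<'E'
from h import *
s=sense();print(s)
Z=dict(dock_mouth=38.5,dock_stop=89,turner_grip=13,turner_end=13,board_top=42,pepper_mill=80,honey_jar=43,amber_jar=36,candle=35,salt_cellar=31,dock=40,board=20)
for n in("scene","side","wrist"):
    p=capture(n);cv2.imwrite(f"pics/{n}0.png",p["pixels"])
    print(n,campose(p,s)[0],p["fov_y"],p["cx"],p["cy"])
    for k in Z:
        for b in boxes_of(p,k)[:1]:print(k,np.round(b["position"]),round(b["confidence"],2),np.round(onz(p,b["position"],Z[k],s)))
E
```

```text
pics
{'time_s': 0.0, 'joints': array([-2.23367444e-01,  3.13431438e-01,  1.49845107e+00, -3.54450671e-05,
        1.33100433e+00, -2.23397581e-01]), 'dq': array([-1.90385073e-03,  2.30845144e-04, -6.50611318e-05, -1.04133001e-03,
       -1.22681279e-03,  1.20151057e-03]), 'tau': array([-5.78409599e-04, -4.12261176e+01, -2.59742296e+01, -3.58453699e-04,
        4.11797926e-03, -1.23038126e-05]), 'eef_pos': array([5.24755757e+02, 5.19938538e-02, 2.47739299e+02]), 'ee_rot': array([-5.38384364e-04,  7.07092994e-01,  7.07120272e-01, -3.59395100e-04]), 'force': array([ 0.10667978,  0.52685724, -0.30071879]), 'wrist_torque': array([-0.00303233,  0.02147672, -0.04151197]), 'grip_force': 0.0, 'grip_width': 0.9985668239534715}
scene [-367.17475498  890.17769296  753.67781385] 49.58190473820612 281.182506946322 206.54041096024292
dock_mouth [260. 260.] 0.94 [483.  67.  38.]
dock_stop [260. 257.] 0.59 [435. 113.  89.]
turner_grip [260. 266.] 0.74 [489.  61.  13.]
turner_end [260. 263.] 0.85 [501.  47.  13.]
board_top [367. 220.] 0.58 [ 398. -387.   42.]
pepper_mill [253. 206.] 0.56 [ 710. -128. 
[... 580 characters left out ...]
 0.69 [ 465. -561.   35.]
salt_cellar [280. 184.] 0.67 [742.  94.  31.]
dock [228. 198.] 0.72 [512.  62.  40.]
board [278. 267.] 0.91 [ 455. -388.   20.]
wrist [524.5014607   70.784575   373.62165164] 65.70646984690485 279.2897606854502 214.14768073768178
dock_mouth [254. 172.] 0.68 [498.  20.  38.]
dock_stop [256. 175.] 0.75 [503.  25.  89.]
turner_grip [264.  88.] 0.58 [508. 109.  13.]
turner_end [259.  87.] 0.93 [502. 111.  13.]
pepper_mill [447. 298.] 0.61 [ 718. -114.   80.]
honey_jar [423. 397.] 0.66 [ 755. -329.   43.]
amber_jar [261.  87.] 0.6 [506. 108.  36.]
candle [263.  85.] 0.53 [507. 110.  35.]
salt_cellar [468.  95.] 0.79 [743. 116.  31.]
dock [255. 170.] 0.56 [499.  22.  40.]
```

View pics/wrist0.png

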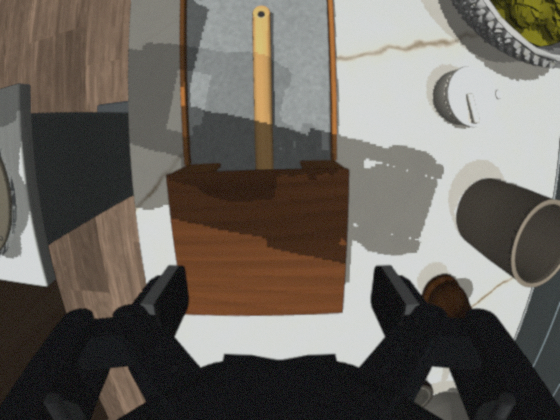

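View pics/scene0.png

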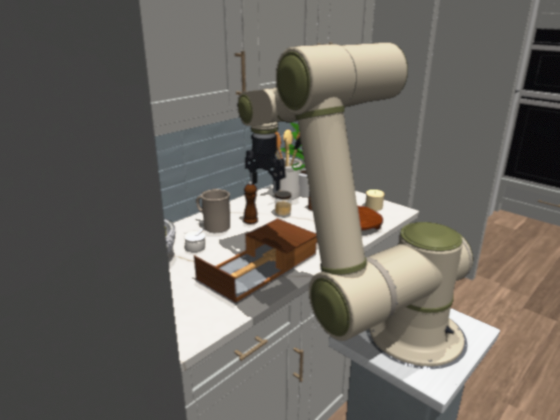

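View pics/side0.png

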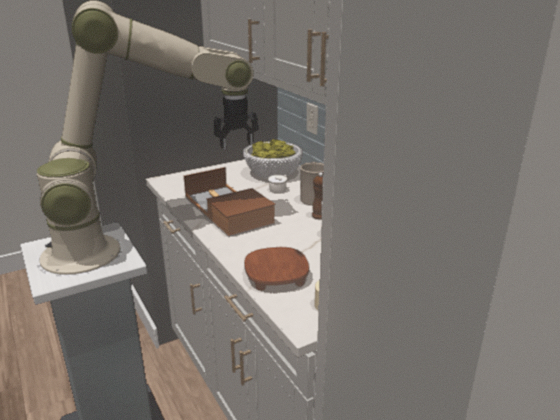

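The wrist view shows the handle from its end near (261,8) to the mouth at (264,168). The hood roof corners are near (168,176), (349,170), (343,313) and (186,313). The side view shows the board at about (277,265), clear of the dock. I'll work these out in world coordinates.

drive_tool(commands="-0.1 0.35 0 0 0 0 100; -0.1 0.35 0 0 0 0 100; 0 0.35 0 0 0 0 100; 0 0.35 0 0 0 0 100; 0 0 0 0 0 0 100;0 0 0 0 0 0 100")

```text
time_s: 2.55
eef_pos: [504.8, 141.3, 248.3]
ee_rot: [0.0, 0.706, 0.708, -0.0]
force: [-0.4, -0.1, -0.7]
grip_width: 0.996
grip_force: 0.0
```

Run:
```python
from h import *
s=sense();print(s["eef_pos"],s["force"],s["time_s"])
p=capture("wrist");cv2.imwrite("pics/w1.png",p["pixels"])
for k,z in dict(turner=20,turner_end=20,dock=40,dock_stop=89).items():
    for b in boxes_of(p,k)[:1]:print(k,np.round(b["position"]),round(b["confidence"],2),np.round(onz(p,b["position"],z,s)))
```

```text
[504.7704929  141.32362666 248.26168816] [-0.39069007 -0.08635621 -0.73022429] 2.55
turner [281. 220.] 0.94 [507. 102.  20.]
turner_end [277. 222.] 0.87 [502. 101.  20.]
dock [270. 224.] 0.88 [494. 105.  40.]
dock_stop [267. 226.] 0.97 [493. 119.  89.]
```

View pics/w1.png

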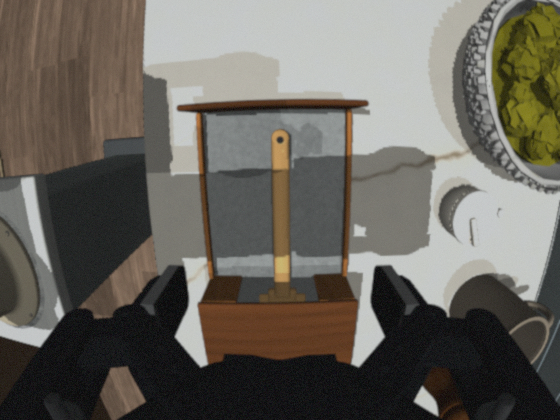

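The handle end is at (281,131) and the handle meets the mouth near (283,280). The stop's upper edge runs from (180,107) to (367,102), and the roof's mouth edge runs from (202,304) to (356,301).

Run:
```python
from h import *
s=sense();p=capture("wrist")
g=p["pixels"].astype(int)
for r in(150,180,210,240,262):
    row=g[r,215:340];m=np.where((row[:,2]-row[:,0])>60)[0]+215
    print(r,m.min(),m.max(),np.round(onz(p,((m.min()+m.max())/2,r),20,s),1))
for n,px,z in[("end",(281,130),18),("stopL",(180,107),89),("stopR",(367,102),89),("roofL",(202,304),77),("roofR",(356,301),77),("railL",(204,200),19),("railR",(350,200),19)]:print(n,np.round(onz(p,px,z,s),1))
```

```text
150 272 286 [504.5 179.7  20. ]
180 275 284 [505.  146.5  20. ]
210 275 284 [505.  112.1  20. ]
240 276 285 [506.1  75.9  20. ]
262 274 289 [507.3  47.8  20. ]
end [506.7 201.5  18. ]
stopL [416.7 226.5  89. ]
stopR [582.2 230.   89. ]
roofL [420.6  22.2  77. ]
roofR [587.5  25.9  77. ]
railL [418.6 123.9  19. ]
railR [585.4 123.6  19. ]
```

drive_tool(commands="0.02 -0.1 -0.2 0 0 0 70;0 0 -0.25 0 0 0 60;0 0 -0.25 0 0 0 60;0 0 -0.25 0 0 0 60;0 0 -0.25 0 0 0 60;0 0 -0.25 0 0 0 60;0 0 -0.25 0 0 0 60;0 0 -0.2 0 0 0 60;0 0 -0.1 0 0 0 60;0 0 0 0 0 0 60;0 0 0 0 0 0 60")

```text
time_s: 3.77
eef_pos: [507.4, 129.7, 48.8]
ee_rot: [0.0, 0.707, 0.707, 0.0]
force: [-0.1, 0.3, 0.2]
grip_width: 0.599
grip_force: 0.0
```

Run:
```python
from h import *
s=sense();print(s["eef_pos"],s["force"],s["time_s"])
p=capture("wrist");cv2.imwrite("pics/w2.png",p["pixels"])
for n,X in dict(end=(506.5,201.5,13),grip=(506.7,131.5,20)).items():print(n,proj(p,X,s))
```

```text
[507.40947953 129.69250147  48.82812726] [-0.09459398  0.27278527  0.21948235] 3.7667
end [278.18806853 120.42279053]
grip [278.69207958 258.88258946]
```

View pics/w2.png

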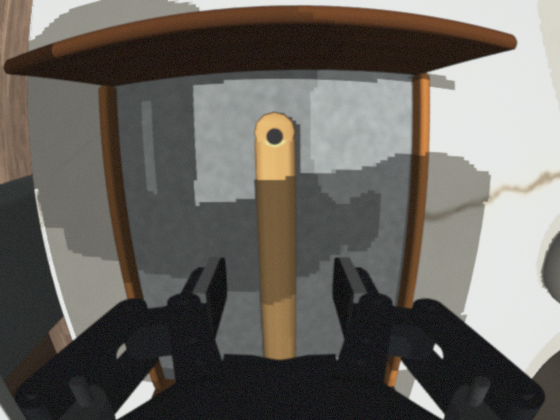

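The handle lies centred between the fingers, with its axis at column 277. Its round end is at (275,113), about 3 mm further on than I estimated. Next I'll descend and grip.

drive_tool(commands="-0.01 0.03 -0.1 0 0 0 60;0 0 -0.1 0 0 0 60;0 0 -0.05 0 0 0 60;0 0 0 0 0 0 45;0 0 0 0 0 0 30;0 0 0 0 0 0 10;0 0 0 0 0 0 5;0 0 0 0 0 0 5;0 0 0 0 0 0 5;0 0 0 0 0 0 5", force=80)

```text
time_s: 4.65
eef_pos: [506.3, 133.0, 23.7]
ee_rot: [0.0, 0.707, 0.707, 0.0]
force: [-0.7, 0.3, 3.3]
grip_width: 0.21
grip_force: 79.0
```

drive_tool(commands="0 0 0.04 0 0 0 5;0 0 0.068 0.0356 0 0 5;0 0 0.068 0.0356 0 0 5;0 0 0.068 0.0356 0 0 5;0 0 0.068 0.0356 0 0 5;0 0 0.068 0.0356 0 0 5;0 0 0.068 0.0356 0 0 5;0 0 0.068 0.0356 0 0 5;0 0 0.068 0.0356 0 0 5;0 0 0.068 0.0356 0 0 5;0 0 0.068 0.0356 0 0 5;0 0 0 0 0 0 5;0 0 0 0 0 0 5")

```text
time_s: 5.73
eef_pos: [505.9, 132.8, 95.2]
ee_rot: [-0.098, 0.7, 0.7, 0.098]
force: [1.0, -0.2, -0.7]
grip_width: 0.207
grip_force: 78.3
```

Run:
```python
from h import *
s=sense();print(s["eef_pos"],s["force"],s["wrist_torque"],s["time_s"])
p=capture("wrist")
Rm=q2R(s["ee_rot"]);print(Rm.round(3))
# predicted turner end (70 along tool x, 10.7 ahead)
E_=s["eef_pos"]+Rm@np.array([70,0,10.7]);print(E_,proj(p,E_,s))
q=capture("scene");c=q["pixels"][180:310,150:350];cv2.imwrite("pics/m3.png",np.vstack([cv2.resize(p["pixels"],(400,300)),cv2.resize(c,(400,260),interpolation=2)]))
```

```text
[505.92179645 132.75401488  95.23547527] [ 0.96469901 -0.157588   -0.71990364] [-0.12094878 -0.0116878  -0.02987505] 5.7333
[[ 0.     1.     0.   ]
 [ 0.961 -0.     0.275]
 [ 0.275 -0.    -0.961]]
[505.9536257 202.9953767 104.2154573] [280.30509148 124.48693672]
```

View pics/m3.png

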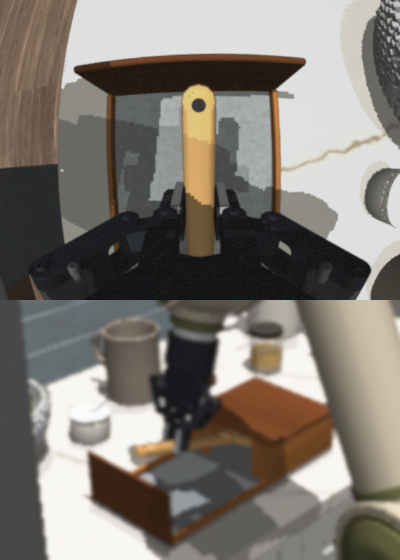

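The handle is up, with its end at about (279,118) in full-picture pixels, as predicted. There is no contact load, so I'll draw along the slant.

drive_tool(commands="0 0.08 0.023 0 0 0 5;0 0.15 0.043 0 0 0 5;0 0.15 0.043 0 0 0 5;0 0.15 0.043 0 0 0 5;0 0.15 0.043 0 0 0 5;0 0.15 0.043 0 0 0 5;0 0.15 0.043 0 0 0 5;0 0.15 0.043 0 0 0 5;0 0 0 0 0 0 5")

```text
time_s: 6.58
eef_pos: [505.6, 248.7, 128.3]
ee_rot: [-0.098, 0.699, 0.701, 0.099]
force: [-0.4, 1.0, -1.1]
grip_width: 0.209
grip_force: 78.3
```

drive_tool(commands="0 0.15 0.043 0 0 0 5;0 0.15 0.043 0 0 0 5;0 0.15 0.043 0 0 0 5;0 0.15 0.043 0 0 0 5;0 0.15 0.043 0 0 0 5;0 0 0.1 0 0 0 5;0 0 0.2 0 0 0 5;0 0 0.2 0 0 0 5;0 0 0.2 -0.07 0 0 5;0 0 0.2 -0.07 0 0 5;0 0 0.2 -0.07 0 0 5;0 0 0.1 -0.07 0 0 5;0 0 0 -0.076 0 0 5;0 0 0 0 0 0 5;0 0 0 0 0 0 5")

```text
time_s: 7.83
eef_pos: [505.8, 320.9, 268.7]
ee_rot: [-0.001, 0.707, 0.707, -0.0]
force: [0.1, 0.4, -0.9]
grip_width: 0.208
grip_force: 78.3
```

Run:
```python
from h import *
s=sense();print(s["eef_pos"],s["ee_rot"],s["force"],s["wrist_torque"],s["time_s"])
Z=dict(board_top=42,board=20,candle=35,honey_jar=43,turner=0,dock_stop=89,turner_end=0)
for n in("scene","side","wrist"):
    p=capture(n);cv2.imwrite(f"pics/{n}4.png",p["pixels"])
    for k in Z:
        for b in boxes_of(p,k)[:1]:print(n,k,np.round(b["position"],1),round(b["confidence"],2),np.round(onz(p,b["position"],Z[k],s)))
```

```text
[505.76756997 320.94428243 268.6863386 ] [-7.29260175e-04  7.06890047e-01  7.07323072e-01 -3.40956801e-05] [ 0.0928531   0.41715468 -0.91676882] [ 0.11343316  0.02258972 -0.00704842] 7.8333
scene board_top [330.8 216.7] 0.6 [ 505. -316.   42.]
scene board [336.9 212.2] 0.55 [ 539. -401.   20.]
scene honey_jar [283.6 205.3] 0.83 [ 695. -271.   43.]
scene turner [216.2 204. ] 0.85 [ 965. -162.    0.]
scene dock_stop [262.6 259.5] 0.6 [418. 117.  89.]
scene turner_end [217.2 204.8] 0.87 [ 956. -160.    0.]
side board_top [276.4 262.2] 0.71 [ 447. -395.   42.]
side board [277.3 264.5] 0.72 [ 460. -376.   20.]
side honey_jar [228.5 199. ] 0.52 [508.  46.  43.]
side turner [210.1 129.3] 0.82 [833. 978.   0.]
side dock_stop [225.9 201.6] 0.8 [452. -61.  89.]
side turner_end [207.9 129.6] 0.61 [821. 979.   0.]
wrist turner [279.6 230.5] 0.68 [506. 256.   0.]
wrist dock_stop [241.1 266.6] 0.91 [465. 247.  89.]
wrist turner_end [277.5 229.7] 0.92 [503. 257.   0.]
```

View pics/side4.png

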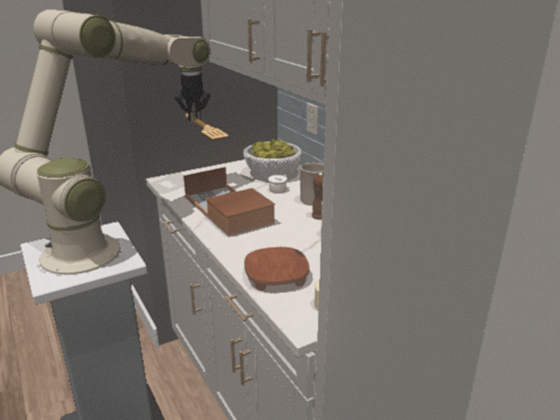

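The turner is out and level, and the side view shows it whole near (207,127). The board is at about (277,263). I'll fit the outline of the board's top more carefully and view it.

Run:
```python
from h import *
ims=[]
for n,c0 in(("side",(447,-395)),("scene",(447,-395))):
    p=capture(n);im=cv2.resize(p["pixels"],None,fx=5,fy=5,interpolation=cv2.INTER_CUBIC)
    for c,col in((c0,(0,255,0)),((445,-405),(255,255,0))):
        C=np.array([proj(p,(c[0]+88*np.cos(t),c[1]+88*np.sin(t),42)) for t in np.linspace(0,6.28,60)])
        cv2.polylines(im,[np.int32((C+.5)*5)],True,col,1)
    m=np.int32(proj(p,(447,-395,30))*5);x,y=m;ims.append(im[y-150:y+150,max(x-250,0):x+250])
cv2.imwrite("pics/b5.png",np.vstack(ims))
```

```text
(no output)
```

View pics/b5.png

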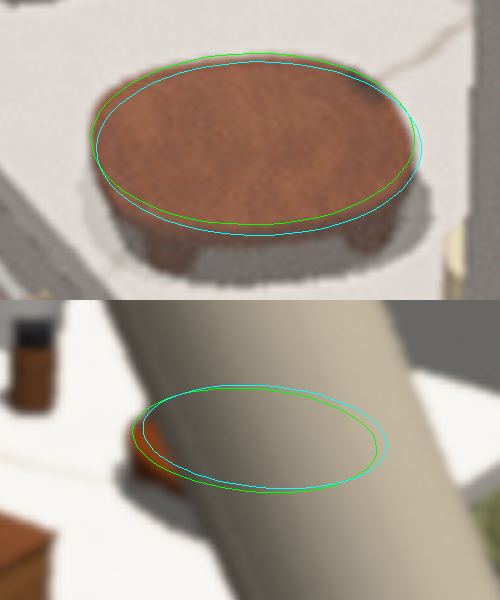

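drive_tool(commands="0 -0.08 0 0 0 0 5;-0.02 -0.16 0 0 0 0 5;-0.03 -0.24 0 0 0 0 5;-0.04 -0.24 0 0 0 0 5;-0.04 -0.24 0 0 0 0 5;-0.04 -0.24 0 0 0 0 5;-0.04 -0.24 0 0 0 0 5;-0.04 -0.24 0 0 0 0 5;-0.04 -0.24 0 0 0 0 5;-0.04 -0.24 0 0 0 0 5;-0.04 -0.24 0 0 0 0 5;-0.04 -0.24 0 0 0 0 5;-0.04 -0.24 0 0 0 0 5;-0.04 -0.24 0 0 0 0 5;-0.04 -0.24 0 0 0 0 5;-0.04 -0.24 0 0 0 0 5;-0.04 -0.24 0 0 0 0 5;0 -0.16 0 0 0 0 5;0 -0.08 0 0 0 0 5;0 0 0 0 0 0 5")

```text
time_s: 10.8
eef_pos: [444.8, -88.3, 269.2]
ee_rot: [0.0, 0.708, 0.706, -0.0]
force: [-0.2, 0.3, -1.0]
grip_width: 0.209
grip_force: 78.3
```

drive_tool(commands="0 -0.1 0 0 0 0 5;0 -0.2 -0.08 0 0 0 5;0 -0.2 -0.14 0 0 0 5;0 -0.2 -0.14 0 0 0 5;0 -0.2 -0.14 0 0 0 5;0 -0.2 -0.14 0 0 0 5;0 -0.1 -0.14 0 0 0 5;0 -0.03 -0.1 0 0 0 5;0 0 -0.04 0 0 0 5;0 0 0 0 0 0 5;0 0 0 0 0 0 5;0 0 0 0 0 0 5;0 0 0 0 0 0 5")

```text
time_s: 11.88
eef_pos: [445.4, -209.7, 178.0]
ee_rot: [0.001, 0.707, 0.707, 0.0]
force: [-0.2, 0.9, -1.2]
grip_width: 0.211
grip_force: 78.3
```

Run:
```python
from h import *
s=sense();print(s["eef_pos"],s["ee_rot"],s["force"],s["time_s"])
Rm=q2R(s["ee_rot"]);P=lambda a,l,h:s["eef_pos"]+Rm@np.array([a,l,10.7+h])
ims=[]
for n in("side","scene"):
    p=capture(n);im=cv2.resize(p["pixels"],None,fx=4,fy=4,interpolation=cv2.INTER_CUBIC)
    L=[P(71,0,0),P(-136,0,4),P(-136,30,4),P(-229,30,4),P(-229,-30,4),P(-136,-30,4),P(-136,0,4)]
    cv2.polylines(im,[np.int32([(proj(p,X)+.5)*4 for X in L])],False,(0,255,0),1)
    x,y=np.int32(proj(p,(446,-320,120))*4)
    ims.append(im[max(y-150,0):y+150,max(x-250,0):x+250])
    for k in("turner_blade","turner_end"):
        for b in boxes_of(p,k)[:1]:print(n,k,b,np.round(onz(p,b["position"],166)))
cv2.imwrite("pics/f6.png",np.vstack(ims))
```

```text
[ 445.36142007 -209.66833791  177.98251138] [7.08349285e-04 7.06796334e-01 7.07416733e-01 8.29661157e-05] [-0.2076294   0.91521004 -1.186187  ] 11.8833
side turner_blade {'position': [270.0, 217.7], 'confidence': 0.84} [ 444. -366.  166.]
side turner_end {'position': [267.2, 218.8], 'confidence': 0.65} [ 435. -368.  166.]
scene turner_blade {'position': [357.7, 184.3], 'confidence': 0.73} [ 444. -380.  166.]
scene turner_end {'position': [358.5, 184.1], 'confidence': 0.73} [ 443. -384.  166.]
```

View pics/f6.png

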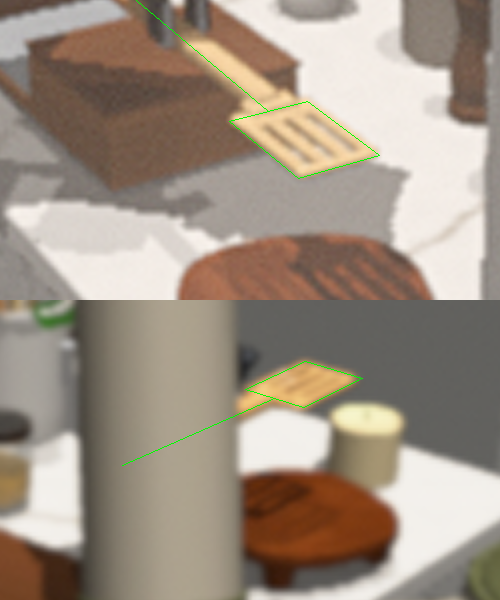

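The predicted blade outline sits on the seen blade in both views, level. The blade is centred at about (446, -394, 163), over the middle of the board and 12 cm above it. The candle, board and dock stand where they were.

```bash
python3 -c "
from rig import *
print(finish_job())"
```

```text
the job is handed in; nothing more can be done
None
```

The turner came out of the dock along the slant, and I handed the job in with it gripped level and steady, its blade about 12 cm above the middle of the board; the final check pictures showed nothing else moved, but no verdict came back.

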